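# Turn the arbor press plate to its widest slot

### The job

Set the arbor press up for a thick shaft: push the slotted round plate on its bed round by the edge, firmly but without forcing it, until its widest slot lies centred over the gap in the front of the bed. Leave the plate lying flat on its pin and the hand clear of it, and leave the other things on the bench where they are.

Things in the scene. Friction and masses are not known exactly. Their poses are not given: they have to be found in the camera images.
- press: Arbor press, a green casting bolted to the bench. Origin on the bench right below the pin that the plate turns on; z up; x runs from its front to its column, y sideways: the open -y side is turned to the robot, the hand lever (y = 60 mm, slanting up and rearward) is on +y. Foot flange 325 x 150 mm, 18 mm high, x -130 to 195 mm. Column 60 x 56 mm in plan, x 94 to 154 mm.
- pin_top (a point): Fixed on the press: on the axis of the pin, 90 mm above the bench, level with the plate's upper face. The flat bed under the plate is 116 mm wide, its top 70 mm above the bench, x -115 to 155 mm. A fixed washer, 32 mm across, 7 mm high with its screw, sits over the plate's middle and keeps it from lifting off.
- gap_mouth (a point): Fixed on the press: the point above the middle of the gap in the front of the bed, 80 mm from the pin along the press's -x, 90 mm above the bench (level with the plate's upper face). The gap is 50 mm wide, open to the front and runs in to 20 mm from the pin. The mouth of the widest slot belongs here.
- ram_end (a point): Fixed on the press: lower end of the raised steel ram, 28 mm square, 45 mm in front of the pin's axis and 222 mm above the bench; it stands up to 482 mm. The head that carries it (62 mm wide in y, x -77 to 154 mm) spans 238 to 330 mm above the bench, over the plate's middle.
- plate: The press's table plate: loose plain steel disc, 160 mm across, 20 mm thick, about 1.5 kg, lying on the bed. It turns either way about the pin with 1 mm of play and dry friction (roughly 4 to 12 N at the rim) and stays where it is left. Origin on its axis at its underside; z up. Four parallel-sided slots: 44 mm wide along +x, 27 along +y, 34 along -x, 21 along -y.
- slot44_mouth (a point): Centre of the mouth of the widest slot (44 mm), at the rim (80 mm from the axis), on the plate's upper face. Each slot is cut right through the plate, is open at the rim and runs in to 30 mm from the axis.
- slot34_mouth (a point): The same point of the 34 mm slot.
- slot27_mouth (a point): The same point of the 27 mm slot.
- slot21_mouth (a point): The same point of the 21 mm slot.
- bearing_a_center (a point): Bystander: ball bearing lying flat in front of the press, 80 mm across, 18 mm thick; its centre.
- bearing_b_center (a point): Bystander: ball bearing lying flat beside the press on the robot's side, 62 mm across, 16 mm thick; its centre.
- shaft_center (a point): Bystander: stepped steel shaft with a bearing on it, standing beside the press on the far side, 115 mm tall, 80 mm across the bearing; half-way up.
- sleeve_center (a point): Bystander: dark steel press sleeve (tube) standing on end, 52 mm across, 60 mm tall; half-way up.
- can_center (a point): Bystander: spray can standing, 65 mm across, 200 mm tall; half-way up.
- tub_center (a point): Bystander: white grease tub, 84 mm across, 75 mm tall; half-way up.
- hammer_grip (a point): Bystander: hammer lying on the bench, 300 mm long; a point on its handle.
Mind the look-alikes: they are no part of the job. Leave any black or purple look-alike of the plate alone.

How it is judged:
At the end, for the whole second after the job is handed in: The mouth of the plate's widest slot is within 4 mm (about 3 degrees) of the middle of the gap, the plate lies flat on the bed about its pin, and it is at rest (horizontal distance between slot44_mouth and gap_mouth below 0.004 m and z of plate in the frame of press between 0.067 and 0.073 m and angle between plate's own z axis and vertical below 0.03 rad and angular speed of plate below 0.03 rad/s and linear speed of plate below 0.01 m/s); the robot touches nothing.
It fails at once if the plate is forced: more than 40 N between the hand and the plate (contact force between the arm and plate above 40 N).
It fails at once if the plate is lifted or tipped on its pin (angle between plate's own z axis and vertical above 0.08 rad).
It fails at once if another thing on the bench is pushed more than 20 mm or knocked over (distance of any of bearing_a_center, bearing_b_center, shaft_center, sleeve_center, can_center, tub_center, hammer_grip from where it was at the start of the episode above 0.02 m).
It also fails if it takes over 61 s, if anything falls off the work surface, if the arm or the gripper's body presses on something with over 40 N, if the wrist force passes 120 N, or if a joint passes its speed limit or range.

### The arm

A 6-joint arm with a two-finger parallel gripper is mounted at the origin on the work surface. World frame = base frame: x ahead of the robot, y to its left, z up, the work surface at z = 0. Lengths are in m, angles in rad, forces in N, time in s.
With the tool pointing down it reaches from about 0.3 to 0.775 m from the base axis. Payload 14.6 kg.
Tool frame: the origin (TCP) lies midway between the tips of the shut fingers; the grasp point (between the pads) lies 19 mm behind it (ctrl.pinch_z is the distance from the TCP to the grasp point, in m); z points along the fingers, y is the line along which they close (so a half turn about z gives the same grasp; the last joint's range is limited). The gripper opens to 94 mm and grips with 3 to 60 N. Pads are 16 mm wide; open, the fingers measure 119 mm over their backs; the gripper's body (75 mm by 177 mm) begins 78 mm behind the grasp point.
Start: joints at [1.154, 0.3, 1.521, -0, 1.321, -0.067], TCP at [0.188, 0.517, 0.205] pointing down, gripper open.
Joint ranges: [-3.03, 3.03], [-0.79, 2.21], [0.23, 2.52], [-1.04, 4.18], [0, 3.07], [-2.55, 2.55]. Speed limits (rad/s): [2.22, 2.22, 2.57, 3.14, 3.14, 3.14].

### API

Orientations are given as [roll, pitch, yaw] about the fixed x, y, z axes, in that order (R = Rz(yaw) Ry(pitch) Rx(roll)).
In Python, from station import ctrl gives the robot as it stands.
- The arm moves only by the tool jog_arm, never from a script. Its argument "motion" is a list of rows, each a list of 7 numbers: the shift along the tool's x, y, z in m, then the turn, a rotation vector about the tool's x, y, z in rad, then the opening, from -1 (shut) to 1 (fully open). In form: [[tx, ty, tz, rx, ry, rz, gripper], ...]. A call has 1 to 5 rows; each row shifts and turns the commanded pose from where the row before left it, along the tool's axes as they then stand; what a row does not reach is not made up. A row lasts 1/10 s, in which the tool goes at most 50 mm and 8.59 degrees, less where a joint would pass 70% of its speed; a pose out of reach is approached as far as the arm can. A call is refused whole if a number of a shift passes 0.05 or a number of a turn 0.15, either way. A call with a gripper value outside its range is refused whole. The fingers move at their own pace and stop on an object; "squeeze" is the grip in N (left out, the last holds). Time passes only in rows, so rows that do not move let the fingers close. It gives the time, the measured TCP pose, the force, the opening and the grip force at its end, in the units of the state.
- ctrl.get_obs(): the state, without advancing time (a new reading comes with each control period).
- ctrl.camera(name): name is "side" or "top"; returns the picture (420x560x3 uint8, red, green, blue); there is no depth.
- ctrl.camera_model(name): a dict with "intrinsics" (3x3 intrinsics, pixels), "k1" (the pictures are not rectified: a ray, as slopes to the right and down, at radius r is drawn at 1 + k1 r^2 times it, then the intrinsics apply), "rvec" (rotation vector, rad) and "tvec" (3), from world to camera coordinates, as OpenCV has them. Camera axes: x right, y down, z forward; pixel columns grow to the right and rows downward; lengths in m; the calibration is good to about 2 mm. A picture is of the moment at which its call begins. camera_model takes no time and is no camera call.
- ctrl.hand_in(): hands the job in; it is judged then, once.
The state is a dict: "time_s": time; "qpos": joint angles; "joint_vel": joint speeds; "tau": joint torques, N m; "ee_pos": TCP position; "eef_rot": TCP orientation; "force": force on the tool from outside, world axes, zero at the start; "moment": the same for the moment, N m; "grip_width": finger opening in m; "grip_force": force on a finger pad.
Only numpy, scipy, OpenCV 4.12 (cv2) and the standard library are available. Lean on these libraries where they do the work, as an engineer would, in place of code of your own. Each camera call takes 0.05 s, during which the arm holds its last target. There are 200 camera calls.

## Working session

There is one attempt and no reset: what is moved stays moved. The work goes in short steps, Python scripts to look and compute and a tool call to move; the robot and the scene stay as the last step left them, time stands still between calls to the robot, and variables do not carry over. Pictures are saved under pics/ and viewed, at most 10 in all, crops included, and the job is handed in when it is done.

Besides the shell and the picture viewer there is one more tool, called after "Request:" by a JSON object that holds its "name" and its "arguments". jog_arm: Moves the arm, as the interface text tells. Its arguments: {"type":"object","properties":{"motion":{"type":"array"},"squeeze":{"type":"number"}},"required":["motion"]}

```bash
mkdir -p pics
cat > h.py <<'E'
import numpy as np, cv2
from station import ctrl
def snap(n,f):
    im=ctrl.camera(n); cv2.imwrite('pics/'+f,im[:,:,::-1]); return im
def cam(n):
    m=ctrl.camera_model(n); R=cv2.Rodrigues(np.array(m['rvec'],float))[0]
    return np.array(m['intrinsics']),m['k1'],R,np.array(m['tvec'],float).ravel()
def ray(n,u,v):
    K,k,R,t=cam(n); d=np.linalg.inv(K)@[u,v,1]; s=d[:2].copy()
    for _ in range(30): s=d[:2]/(1+k*(s@s))
    return -R.T@t, R.T@np.array([s[0],s[1],1])
def onz(n,u,v,z):
    c,d=ray(n,u,v); return c+d*(z-c[2])/d[2]
def proj(n,p):
    K,k,R,t=cam(n); q=R@np.array(p)+t; s=q[:2]/q[2]; s=s*(1+k*(s@s)); return (K@[s[0],s[1],1])[:2]
E
python3 - <<'E'
from h import *
a=snap('top','t0.png'); b=snap('side','s0.png')
for n in('top','side'):
    K,k,R,t=cam(n); print(n,-R.T@t,R[2],K[0,0],k)
print(ctrl.get_obs())
E
```

```text
top [ 0.3861828  -0.04093554  1.43033453] [ 0.13569699 -0.0053115  -0.99073615] 518.0313946383134 0.03585025470996768
side [ 0.94992631 -0.52234753  1.01531196] [-0.34551839  0.47940736 -0.80671285] 436.1619053486905 -0.057454563239532436
{'time_s': 0.1, 'qpos': array([ 1.15441615e+00,  3.00391474e-01,  1.52151748e+00,  2.04040349e-05,
        1.32069605e+00, -6.66070793e-02]), 'joint_vel': array([-1.78796248e-03, -5.69694104e-05, -1.98678865e-03, -8.27540713e-04,
       -1.20861444e-03, -1.28374985e-03]), 'tau': array([ 1.36921226e-03, -5.32641757e+01, -3.53286695e+01,  7.09125423e-02,
        2.35050183e-02, -4.95732445e-05]), 'ee_pos': array([0.1883832 , 0.51648306, 0.20495691]), 'eef_rot': array([-3.14058387e+00, -8.70996869e-05,  2.79181446e+00]), 'force': array([ 0.39460879, -0.4195295 , -0.91832289]), 'moment': array([-0.00758723, -0.07379536,  0.02551153]), 'grip_force': 0.0, 'grip_width': 0.094070093095457}
```

View pics/t0.png

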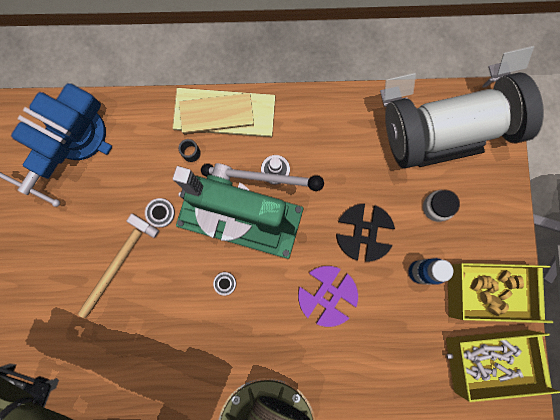

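View pics/s0.png

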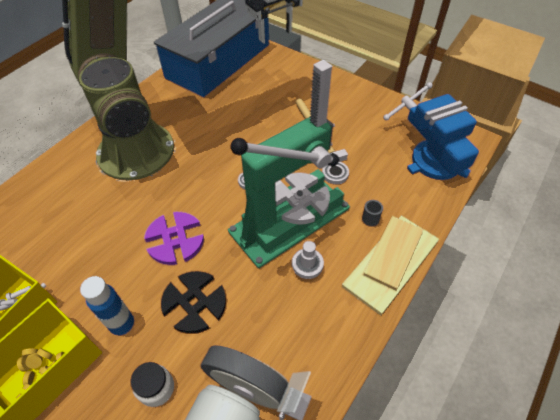

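Run:
```python
import cv2
a=cv2.imread('pics/t0.png')[150:270,160:320]; b=cv2.imread('pics/s0.png')[120:270,220:380]
cv2.imwrite('pics/t0c.png',cv2.resize(a,None,fx=5,fy=5,interpolation=3))
cv2.imwrite('pics/s0c.png',cv2.resize(b,None,fx=4,fy=4,interpolation=3))
```

```text
(no output)
```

View pics/t0c.png

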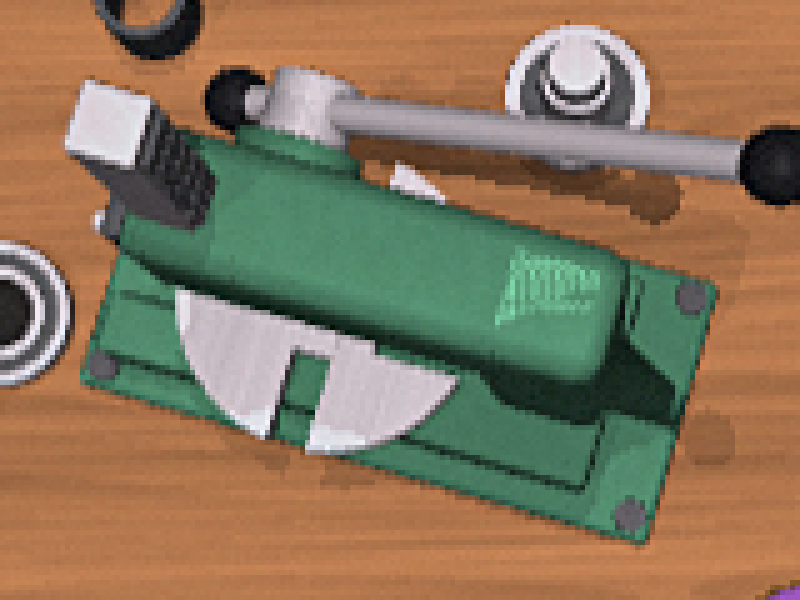

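View pics/s0c.png

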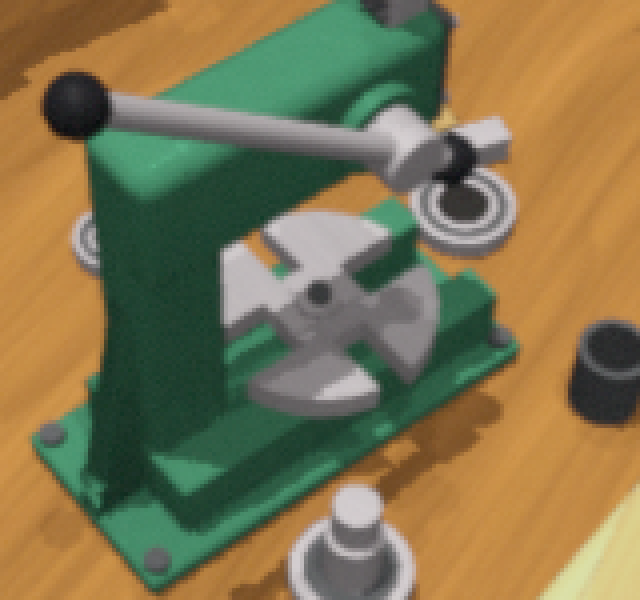

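```bash
cat >> h.py <<'E'
def press():
    L=np.array([[-.13,-.075],[.195,-.075],[.195,.075]]); W=np.array([onz('top',*p,.018)[:2] for p in [(176,226.4),(288.4,259),(303.2,207.6)]])
    A=L-L.mean(0);B=W-W.mean(0); th=np.arctan2((A[:,0]*B[:,1]-A[:,1]*B[:,0]).sum(),(A*B).sum())
    R=np.array([[np.cos(th),-np.sin(th)],[np.sin(th),np.cos(th)]]); return R,W.mean(0)-R@L.mean(0),th,W
E
python3 - <<'E'
from h import *
R,o,th,W=press(); print(o,th,W, np.linalg.norm(W[1]-W[0]),np.linalg.norm(W[2]-W[1]))
def loc(n,u,v,z): 
    q=R.T@(onz(n,u,v,z)[:2]-o); return (q*1000).round(1),round(np.hypot(*q)*1000,1),round(float(np.degrees(np.arctan2(q[1],q[0]))),1)
print('top')
for p in [(268,438),(306,450),(290,350),(332,358),(458,380),(178,292),(442,200),(395,165)]: print(p,*loc('top',p[0]/5+160,p[1]/5+150,.09))
print('side')
for p in [(320,292),(390,240),(355,265),(430,270),(400,278),(265,235),(222,250),(290,270),(378,382),(345,340),(408,380),(365,325),(250,380),(222,322),(300,338),(280,310)]: print(p,*loc('side',p[0]/4+220,p[1]/4+120,.09))
for n in 'abc': pass
for nm,(u,v),z in [('bA',(159,212),.018),('bB',(224,284),.016)]: print(nm,onz('top',u,v,z))
for p in [(0,0),(-.08,0)]:
    w=R@np.array(p)+o; print(p,w,[proj(n,[*w,.09]) for n in('top','side')])
E
```

```text
[0.57079819 0.08988777] -1.880530741513733 [[ 0.53867511  0.23302904]
 [ 0.44163297 -0.07164685]
 [ 0.58140592 -0.11648625]] 0.3197570488234258 0.1467891365998924
top
(268, 438) [ -8.7 -78. ] 78.5 -96.4
(306, 450) [ 12.  -78.5] 79.4 -81.3
(290, 350) [-11.3 -31. ] 33.0 -110.0
(332, 358) [ 10.9 -28.9] 30.9 -69.4
(458, 380) [ 77.1 -21.6] 80.1 -15.7
(178, 292) [-76.3 -18.2] 78.5 -166.6
(442, 200) [41.9 67. ] 79.0 58.0
(395, 165) [12.8 78. ] 79.0 80.7
side
(320, 292) [-8.7 -6.1] 10.6 -144.9
(390, 240) [-75.6 -12.7] 76.7 -170.5
(355, 265) [-42.3 -10. ] 43.5 -166.7
(430, 270) [-80.3  24.2] 83.9 163.2
(400, 278) [-59.5  17.2] 61.9 163.8
(265, 235) [ -9.6 -68.4] 69.1 -98.0
(222, 250) [ 22.1 -75.6] 78.8 -73.7
(290, 270) [ -4.3 -33.4] 33.7 -97.3
(378, 382) [ 7.6 74.9] 75.3 84.2
(345, 340) [ 3.3 35.5] 35.6 84.8
(408, 380) [-9.  85.5] 85.9 96.0
(365, 325) [-15.2  33.9] 37.1 114.1
(250, 380) [72.8 23.4] 76.5 17.8
(222, 322) [ 59.1 -25.7] 64.5 -23.5
(300, 338) [25.9 16.2] 30.6 32.0
(280, 310) [ 22.2 -10.3] 24.4 -24.9
bA [0.57962559 0.27951394 0.018     ]
bB [0.37924546 0.10401447 0.016     ]
(0, 0) [0.57079819 0.08988777] [array([225.65098812, 209.8697336 ]), array([298.87872757, 195.96461743])]
(-0.08, 0) [0.59518265 0.16608093] [array([196.34672927, 201.38775284]), array([321.67585507, 182.08656222])]
```

The top crop shows the silver plate under the head, with the narrow slot at crop (300,400), facing the robot. The side crop shows the other three slots. The look-alikes are the black disc at top px (365,232) and the purple one at (328,296), both lying on the bench. The silver disc at (225,210) on the green bed is the plate meant. The slot facing the robot is about 21 mm wide, so the 44 mm slot faces the column and the plate must turn about 180°.

Plan: shut the fingers, tilt the hand about 45°, and push the slot walls on the -y side.

Request:
{"name": "jog_arm", "arguments": {"motion": [[-0.035,-0.035,-0.006,0,0,0,-1],[-0.035,-0.035,-0.006,0,0,0,-1],[-0.035,-0.035,-0.006,0,0,0,-1],[-0.035,-0.035,-0.006,0,0,0,-1],[-0.035,-0.035,-0.006,0,0,0,-1]]}}

```text
time_s: 0.6
ee_pos: [0.2931, 0.2905, 0.2355]
eef_rot: [-3.141, -0.0, 2.792]
force: [1.0, -0.3, 0.5]
grip_width: 0.0576
grip_force: 0.0
```

Request:
{"name": "jog_arm", "arguments": {"motion": [[-0.035,-0.035,-0.006,0,0,0,-1],[-0.035,-0.035,-0.006,0,0,0,-1],[-0.035,-0.035,-0.006,0,0,0,-1],[0,0,0,0,0,0.139,-1],[0,0,0,0,0,0.139,-1]]}}

```text
time_s: 1.1
ee_pos: [0.3561, 0.1562, 0.2535]
eef_rot: [-3.142, -0.0, 2.505]
force: [0.1, 0.8, 0.2]
grip_width: 0.0173
grip_force: 0.0
```

Request:
{"name": "jog_arm", "arguments": {"motion": [[0,0,0,0,0,0.139,-1],[0,0,0,0,0,0.139,-1],[0,0,0,0,0,0.139,-1],[0,0,0,0,0,0.139,-1],[0,0,0,0,0,0.139,-1]]}}

```text
time_s: 1.6
ee_pos: [0.3554, 0.1576, 0.2532]
eef_rot: [-3.141, 0.0, 1.813]
force: [0.4, -0.0, -0.9]
grip_width: 0.001
grip_force: 0.0
```

Request:
{"name": "jog_arm", "arguments": {"motion": [[0,0,0,0,0,0.139,-1],[0,0,0,0,0,0.139,-1],[0,0,0,0,0,0.139,-1],[0,0,0,0,0,0.139,-1],[0,0,0,0,0,0,-1]]}}

```text
time_s: 2.1
ee_pos: [0.3554, 0.1576, 0.2533]
eef_rot: [-3.141, 0.0, 1.26]
force: [0.5, -0.2, 0.3]
grip_width: 0.0001
grip_force: 0.0
```

Request:
{"name": "jog_arm", "arguments": {"motion": [[0,0,0,-0.131,0,0,-1],[0,0,0,-0.131,0,0,-1],[0,0,0,-0.131,0,0,-1],[0,0,0,-0.131,0,0,-1],[0,0,0,-0.131,0,0,-1]]}}

```text
time_s: 2.6
ee_pos: [0.3556, 0.158, 0.2541]
eef_rot: [2.481, 0.001, 1.268]
force: [1.5, -0.2, -0.5]
grip_width: 0.0008
grip_force: 0.0
```

Request:
{"name": "jog_arm", "arguments": {"motion": [[0,0,0,-0.131,0,0,-1],[0,0,0,0,0,0,-1],[0,0,0,0,0,0,-1]]}}

```text
time_s: 2.9
ee_pos: [0.3552, 0.1582, 0.2533]
eef_rot: [2.359, 0.003, 1.266]
force: [-0.3, -0.8, 0.6]
grip_width: 0.0002
grip_force: 0.0
```

Request:
{"name": "jog_arm", "arguments": {"motion": [[0,-0.002,0.041,0,0,0,-1],[0,-0.002,0.041,0,0,0,-1],[0,-0.002,0.041,0,0,0,-1],[0,-0.002,0.041,0,0,0,-1],[0,0,0,0,0,0,-1]]}}

```text
time_s: 3.4
ee_pos: [0.4627, 0.122, 0.1452]
eef_rot: [2.387, 0.003, 1.259]
force: [-0.6, -0.2, -0.2]
grip_width: 0.0008
grip_force: 0.0
```

Run:
```python
from h import *
a=snap('top','t1.png'); b=snap('side','s1.png')
R,o,th,W=press(); e=ctrl.get_obs()['ee_pos']; print(e,R.T@(e[:2]-o),proj('top',e),proj('side',e))
a=cv2.resize(a[150:300,140:310],None,fx=2.3,fy=2.3,interpolation=3);b=cv2.resize(b[120:270,220:390],None,fx=2.3,fy=2.3,interpolation=3)
cv2.imwrite('pics/c1.png',np.hstack([a,b])[:,:,::-1])
```

```text
[0.461103   0.12316692 0.14687573] [ 0.00174017 -0.11461898] [210.42778485 251.12651028] [272.64693495 156.71078394]
```

View pics/c1.png

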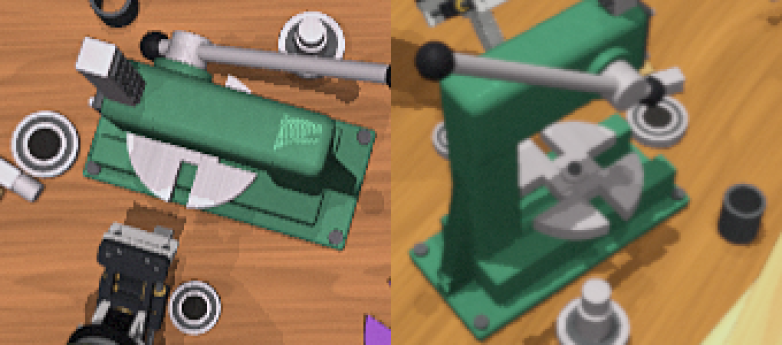

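Request:
{"name": "jog_arm", "arguments": {"motion": [[0,0,0,0,0,0,-1]]}}

```text
time_s: 3.6
ee_pos: [0.4605, 0.1242, 0.1475]
eef_rot: [2.382, -0.0, 1.263]
force: [-0.0, 0.5, 0.2]
grip_width: 0.0006
grip_force: 0.0
```

```bash
python3 -c "
from h import *
o=ctrl.get_obs();print(o['qpos'],o['ee_pos'],o['eef_rot'],o['force'])"
```

```text
[ 4.59228801e-01  1.43502528e-03  2.21407049e+00 -1.03836937e+00
  5.88208725e-01  1.56509799e+00] [0.460505   0.1242097  0.14754094] [ 2.38196820e+00 -1.60227656e-04  1.26253896e+00] [-0.00539346  0.46598271  0.16986939]
```

Joint 4 is at its limit at this tilt, so I'll use about 35° instead and hover over the slot.

Request:
{"name": "jog_arm", "arguments": {"motion": [[0,0,0,0.075,0,0,-1],[0,0,0,0.075,0,0,-1],[0,0.005,0.028,0,0,0,-1],[0,0.005,0.028,0,0,0,-1],[0,0,0,0,0,0,-1]]}}

```text
time_s: 4.1
ee_pos: [0.4989, 0.1118, 0.1054]
eef_rot: [2.534, 0.001, 1.263]
force: [0.2, -0.0, -0.0]
grip_width: 0.0003
grip_force: 0.0
```

```bash
cat >> h.py <<'E'
def where():
    R,o,th,W=press(); s=ctrl.get_obs(); e=s['ee_pos']; q=R.T@(e[:2]-o)
    print('press xyz mm',(np.r_[q,e[2]]*1000).round(1),'ang',np.degrees(np.arctan2(q[1],q[0])).round(1),'r',(1000*np.hypot(*q)).round(1),'rot',np.round(s['eef_rot'],3),'F',np.round(s['force'],1),'q',np.round(s['qpos'],2))
E
python3 - <<'E'
from h import *
a=snap('top','t2.png'); where()
cv2.imwrite('pics/c2.png',cv2.resize(a[170:270,170:290],None,fx=6,fy=6,interpolation=3)[:,:,::-1])
E
```

```text
press xyz mm [  0.9 -75.8 106.4] ang -89.3 r 75.8 rot [2.534e+00 1.000e-03 1.263e+00] F [ 0.5 -0.1 -0.5] q [ 0.33  0.14  2.1  -0.77  0.51  1.25]
```

View pics/c2.png

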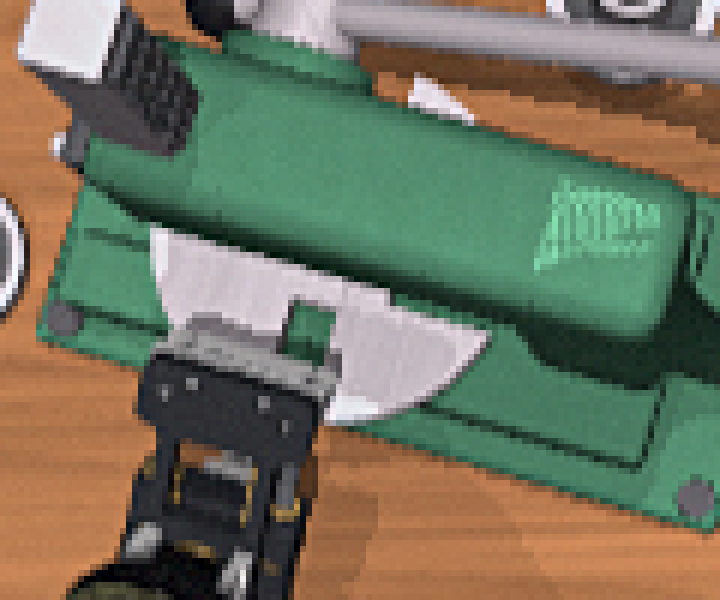

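The tip (dark grey, crop ~(322,355)) is above the robot-side slot. I'll descend gently, watching the force.

Request:
{"name": "jog_arm", "arguments": {"motion": [[0,-0.001,0.008,0,0,0,-1],[0,-0.001,0.0016,0,0,0,-1],[0,-0.001,0.0016,0,0,0,-1]]}}

```text
time_s: 4.45
ee_pos: [0.5023, 0.1113, 0.0961]
eef_rot: [2.532, -0.0, 1.263]
force: [-0.3, -0.2, -0.7]
grip_width: 0.0002
grip_force: 0.0
```

Request:
{"name": "jog_arm", "arguments": {"motion": [[0,-0.001,0.0016,0,0,0,-1]]}}

```text
time_s: 4.55
ee_pos: [0.5025, 0.1112, 0.094]
eef_rot: [2.532, -0.0, 1.263]
force: [0.4, -0.2, 0.1]
grip_width: 0.0003
grip_force: 0.0
```

Request:
{"name": "jog_arm", "arguments": {"motion": [[0,-0.001,0.0016,0,0,0,-1]]}}

```text
time_s: 4.65
ee_pos: [0.5026, 0.111, 0.092]
eef_rot: [2.532, -0.0, 1.263]
force: [0.1, -0.3, 0.4]
grip_width: 0.0005
grip_force: 0.0
```

```bash
python3 -c "
from h import *
where()"
```

```text
press xyz mm [  0.7 -71.3  92. ] ang -89.5 r 71.4 rot [ 2.532 -0.     1.263] F [ 0.1 -0.3  0.4] q [ 0.32  0.18  2.11 -0.82  0.48  1.3 ]
```

Request:
{"name": "jog_arm", "arguments": {"motion": [[0,-0.001,0.0016,0,0,0,-1],[0,-0.001,0.0016,0,0,0,-1]]}}

```text
time_s: 4.85
ee_pos: [0.5037, 0.1117, 0.0889]
eef_rot: [2.53, -0.002, 1.264]
force: [-0.3, 8.3, 4.0]
grip_width: 0.0007
grip_force: 3.9
```

Request:
{"name": "jog_arm", "arguments": {"motion": [[0,-0.001,0.0016,0,0,0,-1],[0,-0.001,0.0016,0,0,0,-1]]}}

```text
time_s: 5.05
ee_pos: [0.504, 0.112, 0.0853]
eef_rot: [2.53, -0.003, 1.265]
force: [-0.2, 7.1, 6.1]
grip_width: 0.0005
grip_force: 3.6
```

Request:
{"name": "jog_arm", "arguments": {"motion": [[-0.003,0,0,0,0,0,-1],[-0.003,0,0,0,0,0,-1]]}}

```text
time_s: 5.25
ee_pos: [0.5024, 0.1062, 0.0852]
eef_rot: [2.53, -0.003, 1.265]
force: [7.5, 5.6, -1.2]
grip_width: 0.0002
grip_force: 3.9
```

```bash
python3 -c "
from h import *
where()"
```

```text
press xyz mm [  5.3 -70.1  85.2] ang -85.7 r 70.3 rot [ 2.53  -0.003  1.265] F [ 7.5  5.6 -1.2] q [ 0.31  0.19  2.12 -0.85  0.46  1.32]
```

The tip is engaged against the slot wall and the plate is moving at about 9 N. I'll push counterclockwise along the arc, turning the hand with it.

Request:
{"name": "jog_arm", "arguments": {"motion": [[-0.004,0,0,0,0.033,-0.047,-1],[-0.004,0,0,0,0.033,-0.047,-1],[-0.004,0,0,0,0.033,-0.047,-1]]}}

```text
time_s: 5.55
ee_pos: [0.4993, 0.0944, 0.0853]
eef_rot: [2.529, -0.003, 1.44]
force: [5.4, 6.7, -2.9]
grip_width: 0.0002
grip_force: 3.0
```

Request:
{"name": "jog_arm", "arguments": {"motion": [[-0.004,0,0,0,0.033,-0.047,-1],[-0.004,0,0,0,0.033,-0.047,-1],[-0.004,0,0,0,0.033,-0.047,-1]]}}

```text
time_s: 5.85
ee_pos: [0.4982, 0.0833, 0.0851]
eef_rot: [2.53, -0.002, 1.593]
force: [4.5, 7.1, -1.6]
grip_width: 0.0006
grip_force: 3.3
```

```bash
python3 -c "
from h import *
where()"
```

```text
press xyz mm [ 28.4 -67.1  85.1] ang -67.0 r 72.9 rot [ 2.530e+00 -2.000e-03  1.593e+00] F [ 4.5  7.1 -1.6] q [ 0.12  0.12  2.2  -0.26  0.22  0.34]
```

Request:
{"name": "jog_arm", "arguments": {"motion": [[-0.004,0,0,0,0.033,-0.047,-1],[-0.004,0,0,0,0.033,-0.047,-1],[-0.004,0,0,0,0.02,-0.03,-1]]}}

```text
time_s: 6.15
ee_pos: [0.4979, 0.0739, 0.0842]
eef_rot: [2.535, -0.002, 1.707]
force: [4.5, 7.9, -0.8]
grip_width: 0.0003
grip_force: 3.3
```

Request:
{"name": "jog_arm", "arguments": {"motion": [[-0.004,0,0,0,0.02,-0.03,-1],[-0.002,0,0,0,0,0,-1]]}}

```text
time_s: 6.35
ee_pos: [0.4983, 0.0676, 0.0837]
eef_rot: [2.537, -0.001, 1.743]
force: [3.6, 7.4, -0.3]
grip_width: -0.0
grip_force: 3.4
```

Run:
```python
from h import *
where(); a=snap('top','t3.png'); b=snap('side','s3.png')
a=cv2.resize(a[150:270,170:300],None,fx=3,fy=3,interpolation=3);b=cv2.resize(b[140:260,250:380],None,fx=3,fy=3,interpolation=3)
cv2.imwrite('pics/c3.png',np.hstack([a,b])[:,:,::-1])
```

```text
press xyz mm [ 43.3 -62.3  83.7] ang -55.2 r 75.9 rot [ 2.537e+00 -1.000e-03  1.743e+00] F [ 3.6  7.4 -0.3] q [ 0.01  0.12  2.21  0.4   0.24 -0.52]
```

View pics/c3.png

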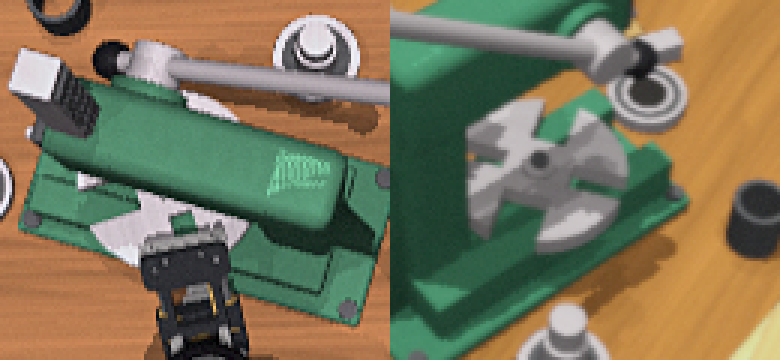

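Top view: the plate has turned about 33°. The 34 mm slot's mouth is at the lower-left, crop (85,205), and the tip is in the 21 mm slot at (185,225). Next I measure the front slot, retreat and move over to it.

Run:
```python
from h import *
R,o,th,W=press()
for n,P,ox in [('top',[(92,222),(80,190),(143,205)],(170,150)),('side',[(545,105),(580,110),(510,140)],(250-130,140))]:
    for p in P:
        q=R.T@(onz(n,p[0]/3+ox[0],p[1]/3+ox[1],.09)[:2]-o)*1000; print(n,p,q.round(1),np.hypot(*q).round(1),np.degrees(np.arctan2(q[1],q[0])).round(1))
```

```text
top (92, 222) [-51.4 -53.6] 74.2 -133.8
top (80, 190) [-69.8 -29.8] 75.9 -156.9
top (143, 205) [-13.4 -27.1] 30.2 -116.4
side (545, 105) [-52.1 -53.3] 74.5 -134.4
side (580, 110) [-74.1 -28.9] 79.6 -158.7
side (510, 140) [ -0.6 -39.8] 39.8 -90.9
```

Request:
{"name": "jog_arm", "arguments": {"motion": [[0.003,0,0,0,0,0,-1],[0,0,-0.02,0,0,0,-1],[0,0,-0.04,0,0,0,-1],[0,0,0,0,-0.07,0.1,-1],[0,0,0,0,-0.07,0.1,-1]]}}

```text
time_s: 6.95
ee_pos: [0.4624, 0.0642, 0.1326]
eef_rot: [2.545, 0.001, 1.608]
force: [-0.1, -0.1, 0.2]
grip_width: 0.0004
grip_force: 0.0
```

Request:
{"name": "jog_arm", "arguments": {"motion": [[0,0,0,0,-0.07,0.1,-1],[0,0,0,0,-0.046,0.066,-1],[0,0,0,0,0,0,-1]]}}

```text
time_s: 7.25
ee_pos: [0.4613, 0.0653, 0.1302]
eef_rot: [2.555, 0.002, 1.471]
force: [0.4, 0.9, -0.4]
grip_width: 0.0001
grip_force: 0.0
```

```bash
python3 -c "
from h import *
where()"
```

```text
press xyz mm [ 56.8 -96.8 130.2] ang -59.6 r 112.2 rot [2.555e+00 2.000e-03 1.471e+00] F [ 0.4  0.9 -0.4] q [ 0.14 -0.06  2.23 -0.34  0.41  0.51]
```

Request:
{"name": "jog_arm", "arguments": {"motion": [[0,0,0,0,-0.052,0.074,-1],[0,0,0,0,-0.052,0.074,-1],[0.03,0,0,0,0,0,-1],[0.03,0,0,0,0,0,-1],[0.03,0,0,0,0,0,-1]]}}

```text
time_s: 7.75
ee_pos: [0.4852, 0.1526, 0.129]
eef_rot: [2.557, 0.009, 1.303]
force: [0.3, -1.0, 0.7]
grip_width: 0.0004
grip_force: 0.0
```

Request:
{"name": "jog_arm", "arguments": {"motion": [[0.03,0,0,0,0,0,-1],[0,0,0,0,0,0,-1],[0,0,0,0,0,0,-1]]}}

```text
time_s: 8.05
ee_pos: [0.4929, 0.1804, 0.1284]
eef_rot: [2.557, 0.009, 1.303]
force: [0.1, 0.6, -0.1]
grip_width: 0.0008
grip_force: 0.0
```

```bash
python3 -c "
from h import *
where()"
```

```text
press xyz mm [ -62.5 -101.8  128.4] ang -121.5 r 119.4 rot [2.557 0.009 1.303] F [ 0.1  0.6 -0.1] q [ 0.48  0.16  2.01 -0.69  0.64  1.23]
```

Request:
{"name": "jog_arm", "arguments": {"motion": [[0,0,0,-0.08,-0.02,0.03,-1],[0,0.011,0.018,0,0,0,-1],[0,0.011,0.018,0,0,0,-1],[0,0.011,0.018,0,0,0,-1],[0,0,0,0,0,0,-1]]}}

```text
time_s: 8.55
ee_pos: [0.5504, 0.1603, 0.1062]
eef_rot: [2.477, 0.008, 1.262]
force: [0.3, 0.1, -0.5]
grip_width: 0.0006
grip_force: 0.0
```

```bash
python3 -c "
from h import *
where()"
```

```text
press xyz mm [-60.8 -40.9 106.2] ang -146.1 r 73.3 rot [2.477 0.008 1.262] F [ 0.3  0.1 -0.5] q [ 0.41  0.28  1.96 -0.89  0.56  1.41]
```

Request:
{"name": "jog_arm", "arguments": {"motion": [[0.001,0.005,0.004,0,0,0,-1],[0,-0.003,0.004,0,0,0,-1],[0,-0.002,0.003,0,0,0,-1]]}}

```text
time_s: 8.85
ee_pos: [0.5563, 0.1611, 0.0983]
eef_rot: [2.475, 0.006, 1.264]
force: [-0.2, -0.6, 0.8]
grip_width: 0.0007
grip_force: 0.0
```

Request:
{"name": "jog_arm", "arguments": {"motion": [[0,-0.0017,0.0022,0,0,0,-1],[0,-0.0017,0.0022,0,0,0,-1]]}}

```text
time_s: 9.05
ee_pos: [0.5564, 0.1612, 0.0926]
eef_rot: [2.475, 0.006, 1.264]
force: [0.3, 0.3, 0.4]
grip_width: 0.0004
grip_force: 0.0
```

Request:
{"name": "jog_arm", "arguments": {"motion": [[0,-0.0017,0.0022,0,0,0,-1],[0,-0.0017,0.0022,0,0,0,-1],[0,0,0,0,0,0,-1]]}}

```text
time_s: 9.35
ee_pos: [0.5566, 0.1609, 0.0869]
eef_rot: [2.475, 0.006, 1.264]
force: [-0.8, 0.8, -0.5]
grip_width: 0.001
grip_force: 0.0
```

```bash
python3 -c "
from h import *
where()"
```

```text
press xyz mm [-63.3 -35.2  86.9] ang -150.9 r 72.5 rot [2.475 0.006 1.264] F [-0.8  0.8 -0.5] q [ 0.41  0.33  1.95 -0.95  0.53  1.48]
```

Request:
{"name": "jog_arm", "arguments": {"motion": [[-0.004,-0.0024,-0.0018,0,0,0,-1],[-0.004,-0.0024,-0.0018,0,0,0,-1],[-0.004,-0.0024,-0.0018,0,0,0,-1]]}}

```text
time_s: 9.65
ee_pos: [0.5449, 0.1526, 0.0879]
eef_rot: [2.474, 0.004, 1.264]
force: [6.4, 1.8, -0.3]
grip_width: 0.0005
grip_force: 2.6
```

Request:
{"name": "jog_arm", "arguments": {"motion": [[-0.0033,-0.0021,-0.0016,0,0,0,-1],[-0.0033,-0.0021,-0.0016,0,0,0,-1],[-0.0033,-0.0021,-0.0016,0,0,0,-1]]}}

```text
time_s: 9.95
ee_pos: [0.5347, 0.1453, 0.0883]
eef_rot: [2.473, 0.004, 1.264]
force: [9.2, 0.1, 0.5]
grip_width: 0.0008
grip_force: 3.7
```

```bash
python3 -c "
from h import *
where()"
```

```text
press xyz mm [-41.8 -51.3  88.3] ang -129.2 r 66.2 rot [2.473 0.004 1.264] F [9.2 0.1 0.5] q [ 0.4   0.28  2.02 -0.98  0.51  1.5 ]
```

Request:
{"name": "jog_arm", "arguments": {"motion": [[-0.0037,-0.002,-0.0006,0,0.018,-0.024,-1],[-0.0037,-0.002,-0.0006,0,0.018,-0.024,-1],[-0.0037,-0.002,-0.0006,0,0.018,-0.024,-1]]}}

```text
time_s: 10.25
ee_pos: [0.5273, 0.1375, 0.0876]
eef_rot: [2.47, 0.004, 1.357]
force: [8.6, 7.4, 11.5]
grip_width: 0.0006
grip_force: 7.6
```

Request:
{"name": "jog_arm", "arguments": {"motion": [[-0.004,-0.0008,0,0,0.018,-0.024,-1],[-0.004,-0.0005,0,0,0.018,-0.024,-1],[-0.004,-0.0005,0,0,0.018,-0.024,-1]]}}

```text
time_s: 10.55
ee_pos: [0.5234, 0.1267, 0.0867]
eef_rot: [2.47, 0.005, 1.448]
force: [-0.5, 13.6, 12.9]
grip_width: 0.0003
grip_force: 7.1
```

```bash
python3 -c "
from h import *
where()"
```

```text
press xyz mm [-20.6 -56.3  86.7] ang -110.1 r 60.0 rot [2.47  0.005 1.448] F [-0.5 13.6 12.9] q [ 0.3   0.21  2.12 -0.96  0.32  1.28]
```

Request:
{"name": "jog_arm", "arguments": {"motion": [[-0.0038,-0.0016,-0.0018,0,0.018,-0.024,-1],[-0.0038,-0.0016,-0.0018,0,0.018,-0.024,-1]]}}

```text
time_s: 10.75
ee_pos: [0.5179, 0.1186, 0.0872]
eef_rot: [2.472, 0.009, 1.507]
force: [10.2, 5.3, 1.3]
grip_width: 0.0008
grip_force: 4.5
```

```bash
python3 -c "
from h import *
where()"
```

```text
press xyz mm [-11.2 -59.2  87.2] ang -100.7 r 60.2 rot [2.472 0.009 1.507] F [10.2  5.3  1.3] q [ 0.26  0.18  2.15 -0.9   0.26  1.14]
```

Request:
{"name": "jog_arm", "arguments": {"motion": [[-0.004,-0.001,-0.0008,0,0,0,-1],[-0.004,-0.001,-0.0008,0,0,0,-1],[-0.004,-0.001,-0.0008,0,0,0,-1]]}}

```text
time_s: 11.05
ee_pos: [0.5129, 0.1067, 0.0868]
eef_rot: [2.473, 0.009, 1.505]
force: [9.2, 6.3, -0.0]
grip_width: 0.0003
grip_force: 4.4
```

Request:
{"name": "jog_arm", "arguments": {"motion": [[-0.0042,-0.0004,-0.0003,0,0,0,-1],[-0.0042,-0.0004,-0.0003,0,0,0,-1],[-0.0042,-0.0004,-0.0003,0,0,0,-1]]}}

```text
time_s: 11.35
ee_pos: [0.5099, 0.0941, 0.0862]
eef_rot: [2.474, 0.009, 1.505]
force: [6.7, 6.1, -1.1]
grip_width: 0.0001
grip_force: 3.6
```

```bash
python3 -c "
from h import *
where()"
```

```text
press xyz mm [ 14.6 -59.2  86.2] ang -76.2 r 61.0 rot [2.474 0.009 1.505] F [ 6.7  6.1 -1.1] q [ 0.2   0.15  2.19 -0.86  0.23  1.05]
```

Request:
{"name": "jog_arm", "arguments": {"motion": [[-0.0042,0.0003,0.0002,0,0,0,-1],[-0.0042,0.0003,0.0002,0,0,0,-1],[-0.0042,0.0003,0.0002,0,0,0,-1]]}}

```text
time_s: 11.65
ee_pos: [0.51, 0.0816, 0.0862]
eef_rot: [2.474, 0.009, 1.505]
force: [6.5, 9.3, -3.2]
grip_width: 0.0003
grip_force: 4.2
```

Request:
{"name": "jog_arm", "arguments": {"motion": [[-0.004,0.0009,0.0007,0,0,0,-1],[-0.004,0.0009,0.0007,0,0,0,-1],[-0.004,0.001,0.0008,0,0,0,-1],[-0.003,0.001,0.0008,0,0,0,-1]]}}

```text
time_s: 12.05
ee_pos: [0.5136, 0.0663, 0.0862]
eef_rot: [2.475, 0.01, 1.505]
force: [4.6, 10.6, -2.2]
grip_width: 0.0004
grip_force: 4.1
```

Request:
{"name": "jog_arm", "arguments": {"motion": [[0.004,0,-0.004,0,0,0,-1],[0,0,-0.025,0,0,0,-1],[0,0,-0.035,0,0,0,-1],[0,0,0,0,0,0,-1]]}}

```text
time_s: 12.45
ee_pos: [0.4734, 0.0731, 0.139]
eef_rot: [2.473, 0.01, 1.504]
force: [1.7, -0.7, 1.5]
grip_width: 0.0003
grip_force: 0.0
```

Run:
```python
from h import *
where(); a=snap('top','t4.png'); b=snap('side','s4.png')
a=cv2.resize(a[165:255,170:270],None,fx=4,fy=4,interpolation=3);b=cv2.resize(b[150:240,270:370],None,fx=4,fy=4,interpolation=3)
cv2.imwrite('pics/c4.png',np.hstack([a,b])[:,:,::-1])
```

```text
press xyz mm [ 45.6 -87.6 139. ] ang -62.5 r 98.8 rot [2.473 0.01  1.504] F [ 1.7 -0.7  1.5] q [ 0.16 -0.06  2.25 -0.47  0.33  0.62]
```

View pics/c4.png

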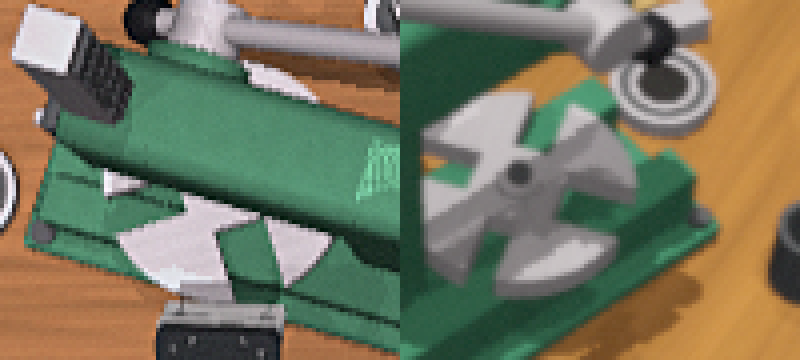

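Run:
```python
from h import *
R,o,th,W=press()
for n,P,ox in [('top',[(118,238),(106,195),(185,208),(232,300),(285,285),(218,235)],(170,165)),('side',[(530,95),(575,108),(525,155),(635,200),(612,235),(500,290),(455,262)],(270-100,150))]:
    for p in P:
        q=R.T@(onz(n,p[0]/4+ox[0],p[1]/4+ox[1],.09)[:2]-o)*1000; print(n,p,q.round(1),np.hypot(*q).round(1),np.degrees(np.arctan2(q[1],q[0])).round(1))
```

```text
top (118, 238) [-53.9 -55.7] 77.5 -134.1
top (106, 195) [-69.8 -31. ] 76.4 -156.1
top (185, 208) [-18.  -24.8] 30.6 -126.0
top (232, 300) [ 28.9 -73.6] 79.0 -68.6
top (285, 285) [ 59.  -54.7] 80.4 -42.8
top (218, 235) [  7.8 -35.7] 36.5 -77.7
side (530, 95) [-56.8 -55.5] 79.4 -135.7
side (575, 108) [-74.3 -27.3] 79.2 -159.8
side (525, 155) [-20.6 -15.6] 25.8 -142.9
side (635, 200) [-55.   58.8] 80.5 133.1
side (612, 235) [-24.1  71.6] 75.6 108.6
side (500, 290) [61.5 61.6] 87.1 45.1
side (455, 262) [71.2 26.6] 76.0 20.5
```

The top view shows the 34 mm slot at about -56° and the 27 mm slot at the lower-left, about -146°, so the plate has turned about 124°. The last stroke takes the 27 mm slot to -90°.

Request:
{"name": "jog_arm", "arguments": {"motion": [[0,0,0,0,-0.049,0.063,-1],[0,0,0,0,-0.049,0.063,-1],[0,0,0,0,-0.049,0.063,-1],[0.028,0,0,0,0,0,-1],[0.028,0,0,0,0,0,-1]]}}

```text
time_s: 13.05
ee_pos: [0.4908, 0.1268, 0.1339]
eef_rot: [2.476, 0.011, 1.27]
force: [0.7, -0.3, -0.2]
grip_width: 0.0007
grip_force: 0.0
```

Request:
{"name": "jog_arm", "arguments": {"motion": [[0.028,0,0,0,0,0,-1],[0.028,0,0,0,0,0,-1],[0,0,0,0,0,0,-1]]}}

```text
time_s: 13.35
ee_pos: [0.5077, 0.1819, 0.1331]
eef_rot: [2.476, 0.011, 1.274]
force: [-1.1, 0.5, 0.5]
grip_width: 0.0006
grip_force: 0.0
```

```bash
python3 -c "
from h import *
where()"
```

```text
press xyz mm [-68.4 -88.1 133.1] ang -127.8 r 111.6 rot [2.476 0.011 1.274] F [-1.1  0.5  0.5] q [ 0.5   0.18  2.01 -0.85  0.64  1.41]
```

Request:
{"name": "jog_arm", "arguments": {"motion": [[-0.001,0.0077,0.018,0,0,0,-1],[-0.001,0.0077,0.018,0,0,0,-1],[-0.001,0.0077,0.018,0,0,0,-1],[0,-0.0037,0.0047,0,0,0,-1],[0,0,0,0,0,0,-1]]}}

```text
time_s: 13.85
ee_pos: [0.5544, 0.1605, 0.0986]
eef_rot: [2.478, 0.012, 1.271]
force: [-1.0, 0.5, 0.9]
grip_width: 0.0001
grip_force: 0.0
```

```bash
python3 -c "
from h import *
where()"
```

```text
press xyz mm [-62.3 -37.1  98.6] ang -149.2 r 72.5 rot [2.478 0.012 1.271] F [-1.   0.5  0.9] q [ 0.41  0.3   1.95 -0.91  0.55  1.42]
```

Request:
{"name": "jog_arm", "arguments": {"motion": [[0.002,0,0,0,0,0,-1],[0,-0.0012,0.0016,0,0,0,-1],[0,-0.0012,0.0016,0,0,0,-1]]}}

```text
time_s: 14.15
ee_pos: [0.5558, 0.1636, 0.0966]
eef_rot: [2.475, 0.01, 1.272]
force: [0.1, 1.1, -0.5]
grip_width: 0.0004
grip_force: 0.0
```

Request:
{"name": "jog_arm", "arguments": {"motion": [[0,-0.0012,0.0016,0,0,0,-1]]}}

```text
time_s: 14.25
ee_pos: [0.5559, 0.1634, 0.0945]
eef_rot: [2.475, 0.01, 1.272]
force: [0.1, -0.3, 0.3]
grip_width: 0.0005
grip_force: 0.0
```

Request:
{"name": "jog_arm", "arguments": {"motion": [[0,-0.0012,0.0016,0,0,0,-1],[0,0,0,0,0,0,-1]]}}

```text
time_s: 14.45
ee_pos: [0.5559, 0.1631, 0.0921]
eef_rot: [2.476, 0.01, 1.272]
force: [0.5, 0.2, -0.4]
grip_width: 0.0002
grip_force: 0.0
```

```bash
python3 -c "
from h import *
where()"
```

```text
press xyz mm [-65.2 -36.5  92.1] ang -150.7 r 74.7 rot [2.476 0.01  1.272] F [ 0.5  0.2 -0.4] q [ 0.41  0.32  1.95 -0.93  0.54  1.45]
```

Request:
{"name": "jog_arm", "arguments": {"motion": [[0,-0.0009,0.0012,0,0,0,-1]]}}

```text
time_s: 14.55
ee_pos: [0.5561, 0.1632, 0.091]
eef_rot: [2.475, 0.01, 1.272]
force: [-0.5, -1.0, 0.6]
grip_width: 0.0002
grip_force: 0.0
```

Request:
{"name": "jog_arm", "arguments": {"motion": [[0,-0.0009,0.0012,0,0,0,-1],[0,0,0,0,0,0,-1]]}}

```text
time_s: 14.75
ee_pos: [0.556, 0.163, 0.0892]
eef_rot: [2.476, 0.01, 1.271]
force: [-0.1, 0.2, -0.4]
grip_width: 0.0003
grip_force: 0.0
```

Request:
{"name": "jog_arm", "arguments": {"motion": [[-0.004,-0.0024,-0.0018,0,0,0,-1],[-0.004,-0.0024,-0.0018,0,0,0,-1]]}}

```text
time_s: 14.95
ee_pos: [0.5489, 0.1577, 0.0907]
eef_rot: [2.473, 0.008, 1.273]
force: [5.8, 2.1, 6.7]
grip_width: 0.0007
grip_force: 3.9
```

```bash
python3 -c "
from h import *
where()"
```

```text
press xyz mm [-58.  -41.5  90.7] ang -144.4 r 71.3 rot [2.473 0.008 1.273] F [5.8 2.1 6.7] q [ 0.41  0.3   1.98 -0.95  0.52  1.47]
```

Request:
{"name": "jog_arm", "arguments": {"motion": [[-0.004,-0.0027,-0.0014,0,0.012,-0.016,-1],[-0.0033,-0.0024,-0.0012,0,0.012,-0.016,-1],[-0.0033,-0.0024,-0.0012,0,0.012,-0.016,-1]]}}

```text
time_s: 15.25
ee_pos: [0.5398, 0.1509, 0.0915]
eef_rot: [2.469, 0.006, 1.335]
force: [9.8, 5.3, 18.0]
grip_width: 0.0003
grip_force: 8.7
```

```bash
python3 -c "
from h import *
where()"
```

```text
press xyz mm [-48.7 -48.1  91.5] ang -135.3 r 68.4 rot [2.469 0.006 1.335] F [ 9.8  5.3 18. ] q [ 0.38  0.27  2.03 -0.97  0.46  1.42]
```

Request:
{"name": "jog_arm", "arguments": {"motion": [[-0.0036,-0.0018,-0.0018,0,0.003,-0.004,-1],[-0.0036,-0.0016,-0.0014,0,0.003,-0.004,-1]]}}

```text
time_s: 15.45
ee_pos: [0.5332, 0.1449, 0.0916]
eef_rot: [2.47, 0.007, 1.345]
force: [8.0, 6.8, 12.6]
grip_width: 0.0006
grip_force: 6.2
```

```bash
python3 -c "
from h import *
where()"
```

```text
press xyz mm [-40.9 -52.5  91.6] ang -127.9 r 66.6 rot [2.47  0.007 1.345] F [ 8.   6.8 12.6] q [ 0.37  0.25  2.05 -0.97  0.45  1.41]
```

Request:
{"name": "jog_arm", "arguments": {"motion": [[-0.0034,-0.0019,-0.0015,0,0,0,-1],[-0.0034,-0.0017,-0.0014,0,0,0,-1],[-0.0035,-0.0014,-0.0011,0,0,0,-1]]}}

```text
time_s: 15.75
ee_pos: [0.5246, 0.1364, 0.0917]
eef_rot: [2.47, 0.007, 1.344]
force: [6.3, 7.0, 11.4]
grip_width: 0.0003
grip_force: 6.2
```

Run:
```python
from h import *
where(); a=snap('top','t5.png'); b=snap('side','s5.png')
a=cv2.resize(a[165:255,170:270],None,fx=4,fy=4,interpolation=3);b=cv2.resize(b[150:240,270:370],None,fx=4,fy=4,interpolation=3)
cv2.imwrite('pics/c5.png',np.hstack([a,b])[:,:,::-1])
```

```text
press xyz mm [-30.2 -58.1  91.7] ang -117.4 r 65.5 rot [2.47  0.007 1.344] F [ 6.3  7.  11.4] q [ 0.36  0.23  2.08 -0.98  0.43  1.41]
```

View pics/c5.png

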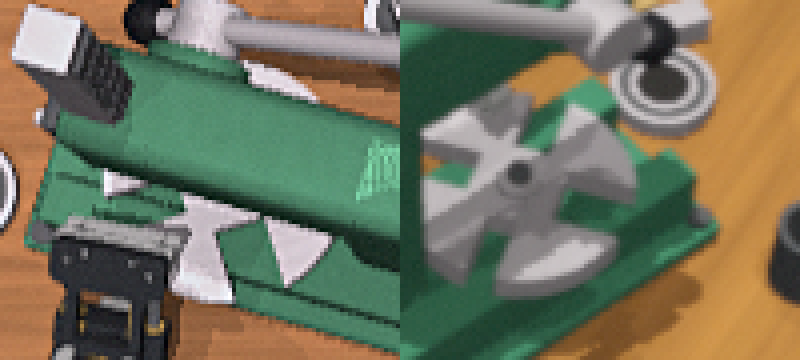

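The picture shows the plate hasn't moved: its corners are still at (232,300) and (285,285). The tip slid up onto the plate because it was inserted too shallowly; the real lowest point is only about 1.5 mm below the TCP. I'll lift, go back and insert deeper.

Request:
{"name": "jog_arm", "arguments": {"motion": [[0,0.006,-0.008,0,0,0,-1],[0,0,0,0,-0.043,0.055,-1],[0.016,0.008,0.006,0,0,0,-1],[0.016,0.008,0.006,0,0,0,-1],[0,0,0,0,0,0,-1]]}}

```text
time_s: 16.35
ee_pos: [0.5514, 0.1604, 0.0987]
eef_rot: [2.475, 0.011, 1.272]
force: [-0.2, -0.5, -0.4]
grip_width: 0.0004
grip_force: 0.0
```

```bash
python3 -c "
from h import *
where()"
```

```text
press xyz mm [-61.3 -40.   98.7] ang -146.9 r 73.2 rot [2.475 0.011 1.272] F [-0.2 -0.5 -0.4] q [ 0.41  0.3   1.96 -0.92  0.54  1.43]
```

Request:
{"name": "jog_arm", "arguments": {"motion": [[0,-0.0034,0.0043,0,0,0,-1],[0,-0.0012,0.0016,0,0,0,-1],[0,0,0,0,0,0,-1]]}}

```text
time_s: 16.65
ee_pos: [0.5501, 0.1591, 0.0908]
eef_rot: [2.476, 0.012, 1.272]
force: [-0.9, -0.2, 1.4]
grip_width: 0.0005
grip_force: 0.4
```

Request:
{"name": "jog_arm", "arguments": {"motion": [[0,-0.0012,0.0016,0,0,0,-1],[0,0,0,0,0,0,-1]]}}

```text
time_s: 16.85
ee_pos: [0.551, 0.1593, 0.0902]
eef_rot: [2.474, 0.011, 1.272]
force: [-5.1, -1.0, 12.9]
grip_width: 0.0004
grip_force: 5.7
```

Request:
{"name": "jog_arm", "arguments": {"motion": [[0,-0.0012,0.0016,0,0,0,-1],[0,0,0,0,0,0,-1]]}}

```text
time_s: 17.05
ee_pos: [0.5515, 0.1594, 0.0896]
eef_rot: [2.472, 0.01, 1.271]
force: [-15.7, -0.9, 29.4]
grip_width: 0.0003
grip_force: 13.3
```

```bash
python3 -c "
from h import *
where()"
```

```text
press xyz mm [-60.3 -39.6  89.6] ang -146.8 r 72.2 rot [2.472 0.01  1.271] F [-15.7  -0.9  29.4] q [ 0.41  0.31  1.97 -0.96  0.53  1.48]
```

Request:
{"name": "jog_arm", "arguments": {"motion": [[0,0.005,-0.0065,0,0,0,-1],[0.0055,0.002,0.0016,0,0,0,-1],[0,0,0,0,0,0,-1]]}}

```text
time_s: 17.35
ee_pos: [0.555, 0.1644, 0.095]
eef_rot: [2.475, 0.011, 1.272]
force: [-0.7, -0.1, 0.3]
grip_width: 0.0003
grip_force: 0.0
```

```bash
python3 -c "
from h import *
where()
R,o,th,W=press()
a=snap('side','s6.png')
b=cv2.resize(a[150:240,260:380],None,fx=6,fy=6,interpolation=3)
e=ctrl.get_obs()['ee_pos']; print(proj('side',e),(proj('side',e)-[260,150])*6)
cv2.imwrite('pics/c6.png',b[:,:,::-1])"
```

```text
press xyz mm [-66.1 -37.7  95. ] ang -150.3 r 76.1 rot [2.475 0.011 1.272] F [-0.7 -0.1  0.3] q [ 0.42  0.31  1.95 -0.92  0.54  1.44]
[309.04724393 174.97769141] [294.2834636  149.86614848]
```

View pics/c6.png

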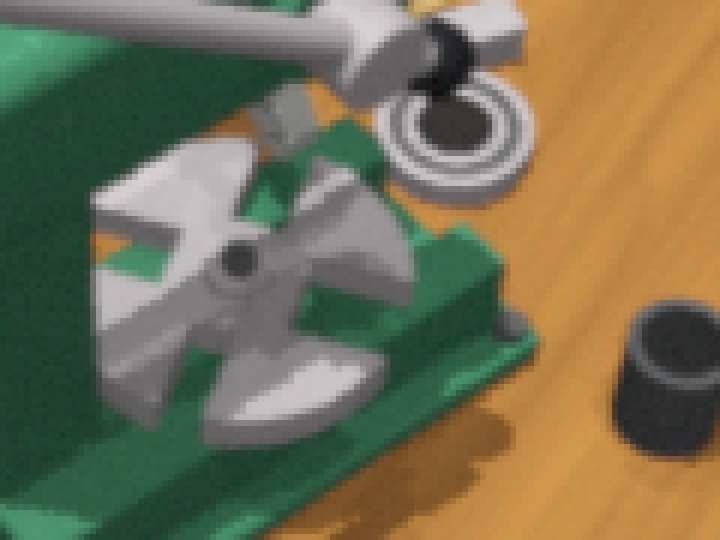

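The tip (crop ~(285,150)) hangs at the mouth of the 27 mm slot, centred between edges at about 250 and 312. I'll descend here.

Request:
{"name": "jog_arm", "arguments": {"motion": [[0,-0.0018,0.0024,0,0,0,-1],[0,-0.0012,0.0016,0,0,0,-1],[0,0,0,0,0,0,-1]]}}

```text
time_s: 17.7
ee_pos: [0.5546, 0.1639, 0.0895]
eef_rot: [2.476, 0.012, 1.272]
force: [-0.9, -0.5, -0.4]
grip_width: 0.0008
grip_force: 0.0
```

Request:
{"name": "jog_arm", "arguments": {"motion": [[0,-0.0012,0.0016,0,0,0,-1],[0,0,0,0,0,0,-1]]}}

```text
time_s: 17.9
ee_pos: [0.555, 0.164, 0.088]
eef_rot: [2.475, 0.012, 1.272]
force: [0.8, -0.1, 0.9]
grip_width: 0.0004
grip_force: 0.4
```

```bash
python3 -c "
from h import *
where()"
```

```text
press xyz mm [-65.8 -37.7  88. ] ang -150.2 r 75.8 rot [2.475 0.012 1.272] F [ 0.8 -0.1  0.9] q [ 0.42  0.33  1.95 -0.95  0.53  1.47]
```

Request:
{"name": "jog_arm", "arguments": {"motion": [[0.0017,0.002,0.0015,0,0,0,-1],[0,-0.0012,0.0016,0,0,0,-1],[0,0,0,0,0,0,-1]]}}

```text
time_s: 18.2
ee_pos: [0.5578, 0.1648, 0.0859]
eef_rot: [2.476, 0.012, 1.272]
force: [0.4, -0.3, 0.4]
grip_width: 0.0
grip_force: 0.2
```

Request:
{"name": "jog_arm", "arguments": {"motion": [[0,-0.0012,0.0016,0,0,0,-1],[0,0,0,0,0,0,-1]]}}

```text
time_s: 18.4
ee_pos: [0.5578, 0.1648, 0.084]
eef_rot: [2.476, 0.012, 1.272]
force: [-0.4, 0.0, 0.6]
grip_width: 0.0005
grip_force: 0.8
```

```bash
python3 -c "
from h import *
where()"
```

```text
press xyz mm [-67.4 -35.2  84. ] ang -152.4 r 76.1 rot [2.476 0.012 1.272] F [-0.4  0.   0.6] q [ 0.42  0.34  1.95 -0.95  0.53  1.48]
```

Request:
{"name": "jog_arm", "arguments": {"motion": [[0,-0.0012,0.0016,0,0,0,-1],[-0.0026,-0.0025,-0.0019,0,0,0,-1]]}}

```text
time_s: 18.6
ee_pos: [0.5547, 0.1638, 0.0824]
eef_rot: [2.475, 0.01, 1.273]
force: [4.1, 4.3, -1.2]
grip_width: 0.0
grip_force: 2.9
```

Request:
{"name": "jog_arm", "arguments": {"motion": [[-0.0026,-0.0025,-0.0019,0,0,0,-1],[-0.0026,-0.0025,-0.0019,0,0,0,-1]]}}

```text
time_s: 18.8
ee_pos: [0.5469, 0.1607, 0.0824]
eef_rot: [2.475, 0.01, 1.273]
force: [4.8, 4.3, -1.1]
grip_width: 0.0005
grip_force: 3.0
```

```bash
python3 -c "
from h import *
where()"
```

```text
press xyz mm [-60.2 -44.4  82.4] ang -143.6 r 74.8 rot [2.475 0.01  1.273] F [ 4.8  4.3 -1.1] q [ 0.42  0.32  1.98 -0.98  0.52  1.5 ]
```

Request:
{"name": "jog_arm", "arguments": {"motion": [[-0.003,-0.0021,-0.0017,0,0.012,-0.016,-1],[-0.003,-0.0021,-0.0017,0,0.012,-0.016,-1],[-0.003,-0.0021,-0.0017,0,0.012,-0.016,-1]]}}

```text
time_s: 19.1
ee_pos: [0.5364, 0.1542, 0.0825]
eef_rot: [2.476, 0.012, 1.334]
force: [3.4, 3.6, -2.1]
grip_width: 0.0003
grip_force: 2.9
```

Request:
{"name": "jog_arm", "arguments": {"motion": [[-0.0034,-0.0018,-0.0014,0,0.006,-0.008,-1],[-0.0034,-0.0018,-0.0014,0,0.006,-0.008,-1],[-0.0034,-0.0018,-0.0014,0,0.006,-0.008,-1]]}}

```text
time_s: 19.4
ee_pos: [0.5274, 0.1457, 0.0826]
eef_rot: [2.476, 0.013, 1.363]
force: [3.7, 4.2, -2.2]
grip_width: 0.0005
grip_force: 2.2
```

```bash
python3 -c "
from h import *
where()"
```

```text
press xyz mm [-39.9 -58.3  82.6] ang -124.4 r 70.7 rot [2.476 0.013 1.363] F [ 3.7  4.2 -2.2] q [ 0.37  0.26  2.07 -1.    0.43  1.43]
```

Request:
{"name": "jog_arm", "arguments": {"motion": [[-0.0035,-0.0017,-0.0013,0,0.012,-0.016,-1],[-0.0035,-0.0017,-0.0013,0,0.012,-0.016,-1],[-0.0035,-0.0017,-0.0013,0,0.012,-0.016,-1]]}}

```text
time_s: 19.7
ee_pos: [0.5192, 0.1366, 0.0828]
eef_rot: [2.477, 0.014, 1.424]
force: [4.4, 4.8, -2.3]
grip_width: 0.0002
grip_force: 2.3
```

Request:
{"name": "jog_arm", "arguments": {"motion": [[-0.0038,-0.0012,-0.0009,0,0.006,-0.008,-1],[-0.0038,-0.0012,-0.0009,0,0.006,-0.008,-1]]}}

```text
time_s: 19.9
ee_pos: [0.5152, 0.1295, 0.0828]
eef_rot: [2.477, 0.014, 1.443]
force: [3.7, 4.1, -2.7]
grip_width: 0.0008
grip_force: 2.3
```

Run:
```python
from h import *
where(); a=snap('top','t7.png'); b=snap('side','s7.png')
a=cv2.resize(a[165:255,170:270],None,fx=4,fy=4,interpolation=3);b=cv2.resize(b[150:240,270:370],None,fx=4,fy=4,interpolation=3)
cv2.imwrite('pics/c7.png',np.hstack([a,b])[:,:,::-1])
```

```text
press xyz mm [-20.7 -65.   82.8] ang -107.7 r 68.3 rot [2.477 0.014 1.443] F [ 3.7  4.1 -2.7] q [ 0.32  0.21  2.13 -0.99  0.34  1.31]
```

```bash
cat >> h.py <<'E'
def slots(n,im,radii=(50,56,62,68,73)):
    R,o,th,W=press(); hsv=cv2.cvtColor(im,cv2.COLOR_RGB2HSV)[:,:,1].astype(np.float32)
    A=np.arange(0,360,.25); out={}
    for r in radii:
        P=np.array([proj(n,[*(R@np.array([np.cos(a),np.sin(a)])*r/1000+o),.09]) for a in np.radians(A)],np.float32)
        s=cv2.remap(hsv,P[:,0],P[:,1],cv2.INTER_LINEAR).ravel()>60
        e=np.flatnonzero(s!=np.roll(s,1)); L=[]
        if not len(e): continue
        for i,k in enumerate(e):
            if s[k]:
                w=(A[e[(i+1)%len(e)]]-A[k])%360; L.append((round((A[k]+w/2+180)%360-180,1),round(2*r*np.sin(np.radians(min(w,180)/2)),1)))
        out[r]=L
    return out
E
python3 - <<'E'
from h import *
for f in ['t0','s0','t4','s4','t7','s7']:
    im=cv2.imread(f'pics/{f}.png')[:,:,::-1].copy(); print(f)
    for r,L in slots('top' if f[0]=='t' else 'side',im).items(): print(r,L)
E
```

```text
t0Traceback (most recent call last):
  File "<stdin>", line 4, in <module>
  File "h.py", line 27, in slots
    P=np.array([proj(n,[*(R@np.array([np.cos(a),np.sin(a)])*r/1000+o),.09]) for a in np.radians(A)],np.float32)
                ~~~~^^^^^^^^^^^^^^^^^^^^^^^^^^^^^^^^^^^^^^^^^^^^^^^^^^^^^^^
  File "h.py", line 15, in proj
    K,k,R,t=cam(n); q=R@np.array(p)+t; s=q[:2]/q[2]; s=s*(1+k*(s@s)); return (K@[s[0],s[1],1])[:2]
            ~~~^^^
  File "h.py", line 6, in cam
    m=ctrl.camera_model(n); R=cv2.Rodrigues(np.array(m['rvec'],float))[0]
ValueError: time passes only in moves, steps and waits
```

```bash
sed -i 's/^def cam(n):/import functools\n@functools.cache\ndef cam(n):/' h.py
python3 - <<'E'
from h import *
for f in ['t0','s0','t4','s4','t7','s7']:
    im=cv2.imread(f'pics/{f}.png')[:,:,::-1].copy(); print(f)
    for r,L in slots('top' if f[0]=='t' else 'side',im).items(): print(r,L)
E
```

```text
t0
50 [(np.float64(-90.0), np.float64(19.1)), (np.float64(87.6), np.float64(100.0))]
56 [(np.float64(-89.6), np.float64(17.3)), (np.float64(88.1), np.float64(112.0))]
62 [(np.float64(-90.1), np.float64(19.1)), (np.float64(87.6), np.float64(124.0))]
68 [(np.float64(75.8), np.float64(3.0)), (np.float64(136.2), np.float64(113.4)), (np.float64(-89.9), np.float64(19.2)), (np.float64(29.0), np.float64(95.3))]
73 [(np.float64(136.5), np.float64(120.3)), (np.float64(-89.5), np.float64(17.8)), (np.float64(24.5), np.float64(93.8))]
s0
50 [(np.float64(88.8), np.float64(14.8)), (np.float64(176.0), np.float64(20.4)), (np.float64(-88.8), np.float64(13.1)), (np.float64(5.5), np.float64(32.1))]
56 [(np.float64(89.2), np.float64(14.6)), (np.float64(176.9), np.float64(19.2)), (np.float64(-88.8), np.float64(13.2)), (np.float64(5.2), np.float64(31.3))]
62 [(np.float64(89.5), np.float64(14.0)), (np.float64(177.1), np.float64(19.1)), (np.float64(-89.0), np.float64(13.5)), (np.float64(4.2), np.float64(31.6))]
68 [(np.float64(89.6), np.float64(13.3)), (np.float64(178.0), np.float64(19.5)), (np.float64(-89.5
[... 2336 characters left out ...]
-103.5), np.float64(19.1)), (np.float64(-9.0), np.float64(19.5))]
56 [(np.float64(73.6), np.float64(12.4)), (np.float64(158.9), np.float64(28.8)), (np.float64(-104.1), np.float64(21.6)), (np.float64(-9.4), np.float64(20.2))]
62 [(np.float64(74.1), np.float64(12.7)), (np.float64(159.0), np.float64(28.9)), (np.float64(-108.5), np.float64(13.5)), (np.float64(-96.5), np.float64(4.9)), (np.float64(-9.9), np.float64(19.7))]
68 [(np.float64(73.9), np.float64(12.1)), (np.float64(159.9), np.float64(29.1)), (np.float64(-111.9), np.float64(0.3)), (np.float64(-27.0), np.float64(56.9))]
73 [(np.float64(73.8), np.float64(11.5)), (np.float64(161.6), np.float64(30.7)), (np.float64(-32.0), np.float64(70.8))]
```

The sampled edges put the plate at θ≈164° (21 mm slot at 74°), so about 16° remain. I'll push 13° more, then finish in fine steps.

Request:
{"name": "jog_arm", "arguments": {"motion": [[-0.0037,-0.001,-0.0008,0,0,0,-1],[-0.0037,-0.001,-0.0008,0,0,0,-1]]}}

```text
time_s: 20.2
ee_pos: [0.5118, 0.1225, 0.0829]
eef_rot: [2.477, 0.014, 1.442]
force: [4.3, 4.4, -1.1]
grip_width: 0.0007
grip_force: 2.4
```

Request:
{"name": "jog_arm", "arguments": {"motion": [[-0.0037,-0.0009,-0.0007,0,0,0,-1],[0,0,0,0,0,0,-1]]}}

```text
time_s: 20.4
ee_pos: [0.51, 0.1187, 0.0829]
eef_rot: [2.478, 0.015, 1.442]
force: [1.1, 1.4, -1.0]
grip_width: 0.0003
grip_force: 1.5
```

```bash
cat > m.py <<'E'
from h import *
import sys
where()
for n in ('side','top'):
    for r,L in slots(n,ctrl.camera(n),(50,56,62,68)).items(): print(n,r,[(float(a),float(w)) for a,w in L])
E
python3 m.py
```

```text
press xyz mm [ -8.9 -66.7  82.9] ang -97.6 r 67.3 rot [2.478 0.015 1.442] F [ 1.1  1.4 -1. ] q [ 0.3   0.19  2.15 -0.99  0.32  1.3 ]
side 50 [(81.1, 10.2), (166.4, 29.4), (-95.1, 20.2), (-1.5, 19.5)]
side 56 [(81.0, 10.7), (166.9, 29.7), (-94.9, 20.7), (-2.5, 19.4)]
side 62 [(81.8, 10.3), (167.8, 29.5), (-97.6, 15.4), (-2.8, 18.9)]
side 68 [(81.9, 9.2), (168.6, 29.7), (-23.4, 64.1)]
top 50 [(-102.1, 12.8), (86.9, 100.0)]
top 56 [(87.4, 112.0)]
top 62 [(87.2, 124.0)]
top 68 [(82.2, 19.5), (142.9, 102.8), (-85.6, 3.9), (27.6, 97.6)]
```

Request:
{"name": "jog_arm", "arguments": {"motion": [[-0.0034,-0.0005,-0.0004,0,0,0,-1],[-0.0034,-0.0005,-0.0004,0,0,0,-1],[0,0,0,0,0,0,-1]]}}

```text
time_s: 20.8
ee_pos: [0.5079, 0.1121, 0.083]
eef_rot: [2.478, 0.015, 1.442]
force: [2.3, 2.5, -0.9]
grip_width: 0.0003
grip_force: 1.7
```

```bash
python3 m.py
```

```text
press xyz mm [ -2.  -66.7  83. ] ang -91.7 r 66.7 rot [2.478 0.015 1.442] F [ 2.3  2.5 -0.9] q [ 0.28  0.18  2.17 -0.98  0.31  1.28]
side 50 [(85.1, 8.9), (171.9, 30.7), (-89.6, 19.7), (4.0, 21.6)]
side 56 [(85.9, 8.5), (172.1, 31.1), (-89.8, 20.9), (3.0, 20.9)]
side 62 [(86.1, 8.4), (172.4, 30.8), (-91.6, 15.9), (2.9, 20.7)]
side 68 [(86.2, 8.3), (173.8, 30.0), (-35.6, 37.2), (-16.2, 3.6), (2.4, 20.4)]
top 50 [(-96.8, 14.8), (-83.9, 0.7), (90.8, 100.0)]
top 56 [(91.0, 112.0)]
top 62 [(90.6, 124.0)]
top 68 [(76.1, 2.7), (136.8, 114.1), (-96.0, 1.8), (29.9, 93.0)]
```

Request:
{"name": "jog_arm", "arguments": {"motion": [[0.003,0,0,0,0,0,-1],[0,0,-0.02,0,0,0,-1],[0,0,-0.04,0,0,0,-1],[0,0,-0.03,0,0,0,-1],[0,0,0,0,0,0,-1]]}}

```text
time_s: 21.4
ee_pos: [0.4529, 0.1239, 0.1564]
eef_rot: [2.475, 0.013, 1.442]
force: [-0.1, 0.8, 0.6]
grip_width: 0.0001
grip_force: 0.0
```

```bash
python3 m.py
python3 - <<'E'
from h import *
# gap in the bed: dark/green transitions are not reliable; refine pin/press axis from far foot edges instead
im=ctrl.camera('side'); R,o,th,W=press()
for x in (-74,-78,-84,-90,-100):
    P=np.array([proj('side',[*(R@np.array([x,y])/1000+o),.09 if x>-80 else .07]) for y in range(-60,61,2)],np.float32)
    h=cv2.cvtColor(im,cv2.COLOR_RGB2HSV)
    print(x,[int(v) for v in cv2.remap(h[:,:,1],P[:,0],P[:,1],1).ravel()],'\n   H',[int(v) for v in cv2.remap(h[:,:,0],P[:,0],P[:,1],1).ravel()],'\n   V',[int(v) for v in cv2.remap(h[:,:,2],P[:,0],P[:,1],1).ravel()])
E
```

```text
press xyz mm [   3.6 -122.7  156.4] ang -88.3 r 122.7 rot [2.475 0.013 1.442] F [-0.1  0.8  0.6] q [ 0.36 -0.08  2.22 -0.68  0.5   1.01]
side 50 [(85.2, 9.2), (171.8, 30.5), (-89.8, 17.4), (4.1, 21.9)]
side 56 [(85.9, 8.5), (171.9, 31.1), (-89.9, 17.8), (3.1, 21.1)]
side 62 [(86.4, 8.4), (172.2, 30.5), (-90.1, 18.1), (2.6, 20.7)]
side 68 [(86.2, 7.7), (173.8, 30.6), (-90.8, 18.9), (-35.1, 36.1), (-18.6, 0.9), (-16.9, 2.7), (2.4, 20.4)]
top 50 [(-90.9, 25.2), (90.8, 100.0)]
top 56 [(-91.1, 25.0), (91.0, 112.0)]
top 62 [(-91.0, 23.1), (90.4, 124.0)]
top 68 [(76.0, 3.0), (136.8, 114.1), (-91.0, 23.0), (29.9, 93.0)]
-74 [163, 165, 163, 162, 161, 157, 140, 106, 72, 71, 66, 47, 33, 22, 10, 11, 6, 4, 6, 6, 8, 12, 32, 59, 84, 106, 125, 132, 133, 126, 123, 130, 135, 133, 130, 129, 124, 125, 129, 126, 110, 85, 47, 12, 15, 17, 29, 29, 58, 88, 105, 122, 123, 127, 125, 128, 130, 130, 132, 133, 129] 
   H [16, 17, 17, 16, 16, 16, 17, 25, 46, 67, 72, 72, 71, 45, 50, 37, 13, 69, 144, 140, 62, 60, 74, 74, 73, 74, 75, 74, 73, 74, 74, 75, 77, 75, 74, 74, 74, 75, 75, 75, 74, 73, 64, 51, 53, 67, 58, 63, 
[... 3008 characters left out ...]
114, 118, 115, 117, 118, 121, 123, 119, 120, 108, 114, 98, 84, 101, 124, 128, 129, 131, 132, 135, 132, 128, 128, 131, 129, 130, 128, 129, 132, 134] 
   H [19, 29, 48, 67, 75, 76, 76, 76, 75, 75, 75, 75, 75, 75, 75, 75, 75, 75, 75, 74, 72, 66, 51, 35, 23, 20, 22, 21, 24, 21, 25, 23, 26, 23, 24, 23, 22, 23, 22, 26, 27, 29, 37, 41, 56, 73, 75, 75, 75, 75, 74, 74, 74, 75, 75, 75, 75, 74, 74, 74, 75] 
   V [176, 157, 149, 152, 154, 154, 153, 154, 156, 155, 154, 154, 154, 154, 151, 143, 127, 102, 78, 69, 66, 68, 72, 91, 117, 143, 157, 167, 168, 166, 165, 158, 163, 161, 166, 168, 169, 172, 169, 170, 161, 158, 141, 117, 108, 105, 105, 105, 105, 105, 104, 105, 105, 105, 104, 104, 104, 98, 90, 77, 68]
```

Top view: 27 mm slot at -91°. Side view: the 44 mm slot's mouth at x=-74 spans y -20 to +22.5, and the gap spans -26.6 to +27.4. The plate is roughly 1–2° short, so one small nudge should centre it.

Request:
{"name": "jog_arm", "arguments": {"motion": [[0,0,0.03,0,0,0,-1],[0,0,0.04,0,0,0,-1],[0,0,0.006,0,0,0,-1],[0,0,0,0,0,0,-1]]}}

```text
time_s: 21.95
ee_pos: [0.4991, 0.1155, 0.0918]
eef_rot: [2.482, 0.017, 1.44]
force: [-0.4, 0.2, 0.3]
grip_width: 0.0006
grip_force: 0.0
```

Request:
{"name": "jog_arm", "arguments": {"motion": [[0,0,0.003,0,0,0,-1],[0,0,0.003,0,0,0,-1],[0,0,0,0,0,0,-1]]}}

```text
time_s: 22.25
ee_pos: [0.5034, 0.1159, 0.0899]
eef_rot: [2.477, 0.015, 1.442]
force: [-0.5, -0.3, -0.4]
grip_width: 0.0005
grip_force: 0.0
```

Request:
{"name": "jog_arm", "arguments": {"motion": [[0,0,0.003,0,0,0,-1],[0,0,0.003,0,0,0,-1],[0,0,0,0,0,0,-1]]}}

```text
time_s: 22.55
ee_pos: [0.507, 0.1151, 0.0843]
eef_rot: [2.478, 0.015, 1.442]
force: [-0.8, -1.2, 0.0]
grip_width: 0.0007
grip_force: 0.0
```

```bash
python3 -c "
from h import *
where()"
```

```text
press xyz mm [ -4.6 -68.4  84.3] ang -93.9 r 68.6 rot [2.478 0.015 1.442] F [-0.8 -1.2  0. ] q [ 0.29  0.18  2.16 -0.98  0.32  1.28]
```

Request:
{"name": "jog_arm", "arguments": {"motion": [[-0.0022,-0.0003,-0.0002,0,0,0,-1],[-0.0022,-0.0003,-0.0002,0,0,0,-1],[0,0,0,0,0,0,-1]]}}

```text
time_s: 22.85
ee_pos: [0.5058, 0.111, 0.0846]
eef_rot: [2.477, 0.015, 1.442]
force: [2.0, 3.2, -2.1]
grip_width: 0.0004
grip_force: 1.9
```

```bash
python3 m.py | grep -v top
```

```text
press xyz mm [ -0.3 -68.4  84.6] ang -90.2 r 68.4 rot [2.477 0.015 1.442] F [ 2.   3.2 -2.1] q [ 0.28  0.17  2.17 -0.98  0.31  1.27]
side 50 [(86.2, 9.6), (172.4, 31.1), (-88.1, 19.7), (5.1, 21.0)]
side 56 [(86.9, 9.5), (173.6, 30.6), (-88.4, 20.2), (4.2, 21.4)]
side 62 [(87.0, 8.6), (173.9, 30.3), (-88.6, 20.2), (3.8, 21.0)]
side 68 [(87.2, 7.7), (174.5, 30.6), (-95.4, 0.3), (-94.2, 1.8), (-34.8, 37.5), (3.2, 20.7)]
```

Request:
{"name": "jog_arm", "arguments": {"motion": [[0.003,0,0,0,0,0,-1],[0,0,-0.02,0,0,0,-1],[0,0,-0.04,0,0,0,-1],[0,0,-0.03,0,0,0,-1],[0,0,0,0,0,0,-1]]}}

```text
time_s: 23.45
ee_pos: [0.4508, 0.1227, 0.1581]
eef_rot: [2.474, 0.013, 1.442]
force: [0.5, 0.5, 0.3]
grip_width: 0.0008
grip_force: 0.0
```

```bash
python3 m.py
python3 - <<'E'
from h import *
im=ctrl.camera('side'); R,o,th,W=press(); h=cv2.cvtColor(im,cv2.COLOR_RGB2HSV)
for x in (-68,-74):
    P=np.array([proj('side',[*(R@np.array([x,y])/1000+o),.09]) for y in range(-30,33)],np.float32)
    for c,n in ((1,'S'),(2,'V')): print(x,n,[int(v) for v in cv2.remap(h[:,:,c],P[:,0],P[:,1],1).ravel()])
E
```

```text
press xyz mm [   5.3 -124.3  158.1] ang -87.6 r 124.4 rot [2.474 0.013 1.442] F [0.5 0.5 0.3] q [ 0.36 -0.09  2.22 -0.67  0.5   1.  ]
side 50 [(86.4, 9.4), (172.5, 31.3), (-88.1, 17.6), (5.1, 21.4)]
side 56 [(86.9, 9.5), (173.5, 30.4), (-88.6, 17.3), (4.4, 21.6)]
side 62 [(87.1, 8.9), (173.9, 30.3), (-88.8, 17.8), (3.6, 21.3)]
side 68 [(87.1, 8.0), (174.6, 30.9), (-89.8, 18.9), (-34.5, 36.9), (3.1, 20.4)]
top 50 [(-90.2, 25.0), (92.8, 100.0)]
top 56 [(-90.0, 22.8), (92.0, 112.0)]
top 62 [(-90.1, 22.9), (91.0, 124.0)]
top 68 [(75.9, 2.7), (137.5, 115.0), (-90.4, 25.1), (30.2, 92.8)]
-68 S [7, 7, 7, 7, 7, 8, 8, 9, 8, 8, 8, 9, 9, 8, 8, 7, 6, 9, 15, 24, 35, 59, 86, 104, 119, 126, 131, 135, 141, 144, 141, 135, 132, 129, 128, 128, 126, 120, 122, 128, 133, 133, 132, 131, 131, 129, 126, 120, 112, 99, 84, 67, 46, 31, 16, 8, 4, 6, 7, 7, 7, 8, 8]
-68 V [193, 193, 192, 191, 189, 186, 181, 175, 160, 144, 127, 110, 100, 97, 95, 93, 92, 89, 86, 83, 80, 76, 72, 70, 68, 68, 68, 68, 68, 68, 67, 66, 66, 66, 66, 67, 67, 68, 68, 70, 73, 76, 80, 83, 87, 92, 97, 103, 111, 122, 132, 140, 144, 146, 147, 149, 150, 151, 151, 151, 151, 151, 151]
-74 S [11, 10, 6, 4, 4, 5, 6, 6, 6, 9, 14, 21, 27, 34, 52, 69, 90, 105, 112, 116, 121, 128, 131, 133, 134, 136, 135, 134, 133, 134, 135, 133, 131, 129, 127, 130, 132, 132, 130, 129, 130, 131, 132, 133, 131, 129, 127, 124, 116, 103, 91, 78, 63, 45, 29, 15, 7, 12, 14, 14, 18, 26, 28]
-74 V [193, 194, 196, 196, 195, 192, 188, 184, 167, 149, 133, 119, 110, 107, 106, 102, 98, 92, 84, 77, 71, 67, 66, 67, 67, 67, 67, 66, 67, 67, 68, 68, 67, 67, 66, 66, 66, 68, 70, 74, 78, 82, 88, 93, 97, 102, 107, 113, 120, 129, 137, 145, 148, 148, 148, 148, 147, 148, 149, 149, 149, 148, 146]
```

The slot's mouth is now centred: y -21 to +21.5 in the side view, 27 mm slot at -90.1° in the top view. The hand is clear.

```bash
python3 -c "
from station import ctrl
print(ctrl.hand_in())"
```

```text
the job is handed in; nothing more can be done
None
```

The job is handed in, though `hand_in()` gave no verdict: the plate is turned about 180° and by my camera measurements its 44 mm slot is within about 1° (1–2 mm) of the gap's centre, lying flat, with the hand clear. One insertion briefly pressed on the plate top with 33 N at the wrist, under the 40 N limit, and I did not re-measure the bystanders.

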